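# Put away the test supplies on the clinic's lab bench

### The arm

A 7-joint arm with a two-finger parallel gripper is mounted at the origin on the work surface. World frame = base frame: x ahead of the robot, y to its left, z up, the work surface at z = 0. Lengths are in mm, angles in rad, forces in N, time in s.
With the tool pointing down it reaches from about 425 to 950 mm from the base axis. Payload 16.7 kg.
Tool frame: the origin (TCP) lies midway between the tips of the shut fingers; the grasp point (between the pads) lies 19 mm behind it; z points along the fingers, y is the line along which they close (so a half turn about z gives the same grasp; the last joint's range is limited). The gripper opens to 94 mm and grips with 3 to 60 N. Pads are 16 mm wide; open, the fingers measure 119 mm over their backs; the gripper's body (75 mm by 177 mm) begins 78 mm behind the grasp point.
Start: joints at [1.046, 0.426, 0.074, 1.606, -0.034, 1.111, -0.067], TCP at [247.075, -628.115, 205.467] pointing down, gripper open.
Joint ranges: [-2.85, 2.85], [-0.5, 2.14], [-1.23, 1.37], [0.21, 2.46], [-1.02, 4.16], [0.16, 2.05], [-2.73, 2.73]. Speed limits (rad/s): [1.89, 1.89, 2.39, 2.39, 3.01, 3.01, 3.01].

### API

Orientations are given as a rotation vector (axis times angle).
In Python, from workcell import robot, cams gives the robot as it stands.
- The arm moves only by the tool play_rows, never from a script. Its argument "moves" is one flat list of numbers, 5 for each row, row after row: the opening in per cent of the stroke, from 0 (shut) to 100 (fully open), then the shift along the tool's x, y, z as a fraction of full scale, then the turn about the tool's z as a fraction of full scale. A call has 1 to 8 rows; each row shifts and turns the commanded pose from where the row before left it, along the tool's axes as they then stand; what a row does not reach is not made up. Full scale, the value 1, is 0.3 m for a shift and pi rad for a turn. A row lasts 1/10 s, in which the tool goes at most 50 mm and 8.59 degrees, less where a joint would pass 70% of its speed; a pose out of reach is approached as far as the arm can. A call with a number of a shift or a turn outside -1 to 1 is refused whole. A call with a gripper value outside its range is refused whole. The fingers move at their own pace and stop on an object; "force" is the grip in N (left out, the last holds). Time passes only in rows, so rows that do not move let the fingers close. It gives the time, the measured TCP pose, the force, the opening and the grip force at its end, in the units of the state.
- robot.get_obs(): the state, without advancing time (a new reading comes with each control period).
- cams.snapshot(name): name is "side" or "top"; returns the picture (420x560x3 uint8, red, green, blue); there is no depth.
- cams.camera_info(name): a dict with "intrinsics" (3x3 intrinsics, pixels), "world_to_cam" (4x4, takes a point from world to camera coordinates). Camera axes: x right, y down, z forward; pixel columns grow to the right and rows downward; lengths in mm; the calibration is good to about 2 mm. A picture is of the moment at which its call begins. camera_info takes no time and is no camera call.
- robot.finish_job(): hands the job in; it is judged then, once.
The state is a dict: "time_s": time; "joints": joint angles; "joint_velocities": joint speeds; "tau": joint torques, N m; "tcp_pos": TCP position; "tcp_rot": TCP orientation; "ft_force": force on the tool from outside, world axes, zero at the start; "moment": the same for the moment, N m; "width": finger opening in mm; "gripper_force": force on a finger pad.
Only numpy, scipy, OpenCV 4.12 (cv2) and the standard library are available. Lean on these libraries where they do the work, as an engineer would, in place of code of your own. Each camera call takes 0.05 s, during which the arm holds its last target. There are 200 camera calls.

### The job

Put away what is left standing on the lab bench: stand the slim test cassette on edge in the narrow slot of the grey sorter and the thick one in its wide slot, both wholly on the sorter's base, set the brown bottle in the square white holder, and stand both small vials in the steel tray. Keep everything upright all the way, and leave the box of wipes and the specimen pot where they are.

Things in the scene. Friction and masses are not known exactly. Their poses are not given: they have to be found in the camera images.
- slim_mid (a point): Slim test cassette, loose, white plastic slab standing on its long edge on the bench: 80 long (its x axis), 14 thick (its y axis), 70 tall (z, up), about 70 g. Point at its centre, 35 mm above its underside. Goes on edge in the narrow slot of the sorter; grip it across the thickness in its upper part.
- thick_mid (a point): Thick test cassette, loose, white plastic block standing on its long edge on the bench, with three grey round caps flush in its top: 80 long (x axis), 34 thick (y axis), 70 tall (z, up), about 140 g. Point at its centre, 35 mm above its underside. Goes on edge in the wide slot of the sorter; grip it across the thickness in its upper part.
- bottle_mid (a point): Brown glass reagent bottle, loose, upright: body 36 mm diameter and straight up to 68 mm, then a white cap 25 mm in diameter up to 85 mm, about 100 g. Point on its axis 42.5 mm above its underside; z is up. Goes in the square holder.
- vial_a_mid (a point): Small clear glass vial with an aluminium cap, loose, upright: 28 mm diameter, 50 tall, about 50 g. Point at its centre, 25 mm above its underside; z is up. Goes in the steel tray.
- vial_b_mid (a point): Second small vial, exactly like the first: 28 mm diameter, 50 tall. Point at its centre, 25 mm above its underside; z is up. Goes in the steel tray too.
- sorter: Grey plastic sorter, fixed, 120 (its x) by 130 (its y), origin at the centre of its underside, z up. Base 5 mm thick, upright dividers to 33 mm height. Two slots run along its x axis, open at both ends and at the top: the narrow slot is 30 mm wide, centred at y = -45 mm (from -60 to -30); the wide slot is 50 mm wide, centred at y = +35 mm (from +10 to +60). Between them is a solid block 40 mm wide; the two outer walls are 5 mm thick.
- well: Square white plastic bottle holder, fixed, open at the top: 70 by 70, 35 high, walls 5 and floor 5 mm thick, so 60 by 60 inside. Origin at the centre of its underside, z up, x and y along its sides.
- tray: Shallow steel tray, fixed, open at the top: 150 (its x) by 90 (its y), 14 high, walls 4 and floor 4 mm thick. Origin at the centre of its underside, z up. Both vials stand in it side by side; there is no set place for either.
- wipes: Bystander, to be left alone: box of paper wipes, white and green, 90 by 90 by 75 high, loose, with a small tuft of paper rising to about 95 mm. Origin at the centre of its underside.
- pot: Bystander, to be left alone: pale, greyish-clear specimen pot with a white screw lid, 60 mm diameter, 59 high, loose. Origin at the centre of its underside.
Mind the look-alikes: they are no part of the job. What is shaped like the part that bears vial_a_mid but orange is not meant.

How it is judged:
By the outcome, as a careful person would: the job done as asked, in the order asked, and still so for the second after the job is handed in, with the robot touching nothing.
It also fails if it takes over 128 s, if anything falls off the work surface, if the arm or the gripper's body presses on something with over 40 N, if the wrist force passes 120 N, or if a joint passes its speed limit or range.

## Working session

There is one attempt and no reset: what is moved stays moved. The work goes in short steps, Python scripts to look and compute and a tool call to move; the robot and the scene stay as the last step left them, time stands still between calls to the robot, and variables do not carry over. Pictures are saved under pics/ and viewed, at most 14 in all, crops included, and the job is handed in when it is done.

Besides the shell and the picture viewer there is one more tool, called after "Request:" as a command line: name --argument value ..., lists and objects as JSON in quotes. play_rows: Moves the arm, as the interface text tells. Shift numbers are shares of 0.3 m and turn numbers shares of pi rad, none past 1 either way. Its arguments: {"type":"object","properties":{"moves":{"type":"array","items":{"type":"number"}},"force":{"type":"number"}},"required":["moves"]}

```bash
mkdir -p pics; ls; python3 - <<'E'
from workcell import robot, cams
import cv2,numpy as np
np.set_printoptions(precision=2,suppress=True)
for n in("side","top"):
    cv2.imwrite(f"pics/{n}0.png",cams.snapshot(n)[:,:,::-1]); i=cams.camera_info(n); print(n,i)
print(robot.get_obs())
E
```

```text
pics
side {'intrinsics': array([[484.56,   0.  , 276.47],
       [  0.  , 484.56, 209.44],
       [  0.  ,   0.  ,   1.  ]]), 'world_to_cam': array([[   0.99,   -0.15,   -0.02, -537.1 ],
       [  -0.12,   -0.69,   -0.71,   90.7 ],
       [   0.1 ,    0.71,   -0.7 , 1081.24],
       [   0.  ,    0.  ,    0.  ,    1.  ]])}
top {'intrinsics': array([[411.74,   0.  , 279.33],
       [  0.  , 411.74, 210.17],
       [  0.  ,   0.  ,   1.  ]]), 'world_to_cam': array([[  -0.06,   -1.  ,   -0.  ,   28.45],
       [  -0.97,    0.06,   -0.22,  560.7 ],
       [   0.22,   -0.01,   -0.98, 1035.26],
       [   0.  ,    0.  ,    0.  ,    1.  ]])}
{'time_s': 0.1, 'joints': array([ 1.05,  0.43,  0.07,  1.61, -0.03,  1.11, -0.07]), 'joint_velocities': array([ 0., -0., -0., -0., -0., -0.,  0.]), 'tau': array([  0.01, -93.75,   3.68, -45.51,  -0.05,   0.02,   0.  ]), 'tcp_pos': array([ 246.95, -627.8 ,  204.85]), 'tcp_rot': array([-3.09, -0.59,  0.  ]), 'ft_force': array([ 0.21, -0.32,  0.15]), 'moment': array([ 0.01,  0.02, -0.03]), 'gripper_force': 0.0, 'width': 94.07768255370085}
```

View pics/top0.png

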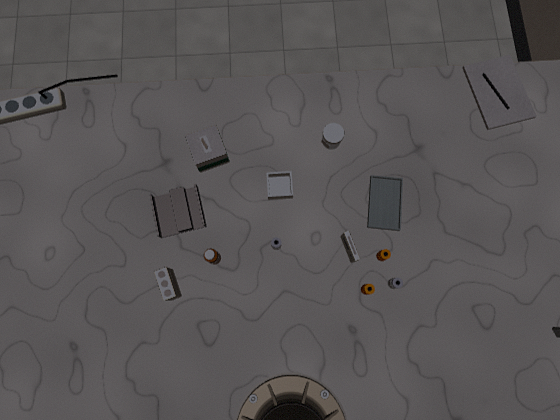

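View pics/side0.png

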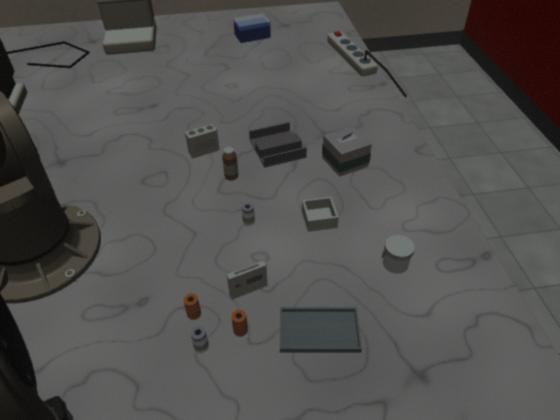

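Top view: sorter around (178,211), thick cassette (165,284), bottle (212,256), vial (276,244), well (280,185), slim cassette (350,246), tray (384,203). There are two orange decoys at (384,255) and (368,289), a second vial at (395,283), wipes (207,148) and pot (333,135). The side view agrees. Next I'll enlarge and measure.

```bash
python3 - <<'E'
import cv2,numpy as np
t=cv2.imread("pics/top0.png"); s=cv2.imread("pics/side0.png")
g=lambda im:np.clip(im.astype(float)*1.7,0,255).astype(np.uint8)
cv2.imwrite("pics/topz1.png",cv2.resize(g(t[165:310,145:225]),None,fx=4,fy=4,interpolation=cv2.INTER_CUBIC))
a=cv2.resize(g(t[160:310,145:295]),None,fx=4,fy=4,interpolation=cv2.INTER_CUBIC)[:, :]
cv2.imwrite("pics/topL.png",a)
cv2.imwrite("pics/topR.png",cv2.resize(g(t[165:305,255:415]),None,fx=4,fy=4,interpolation=cv2.INTER_CUBIC))
cv2.imwrite("pics/sideZ.png",cv2.resize(g(s[110:360,170:420]),None,fx=2.4,fy=2.4,interpolation=cv2.INTER_CUBIC))
E
```

```text
(no output)
```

View pics/topL.png

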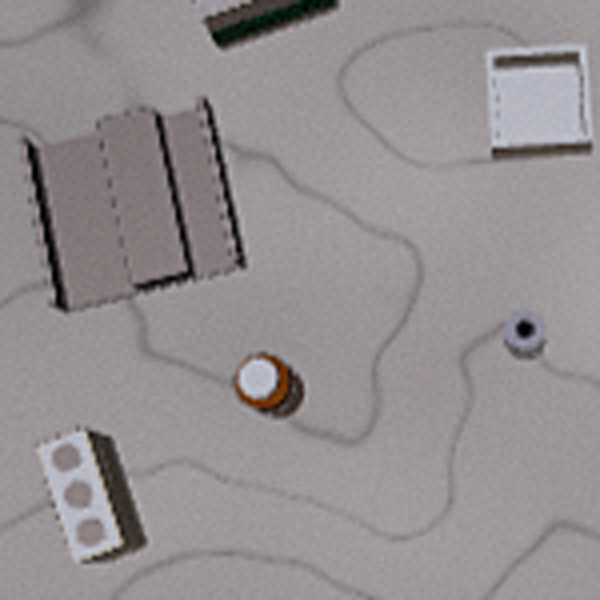

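View pics/topR.png

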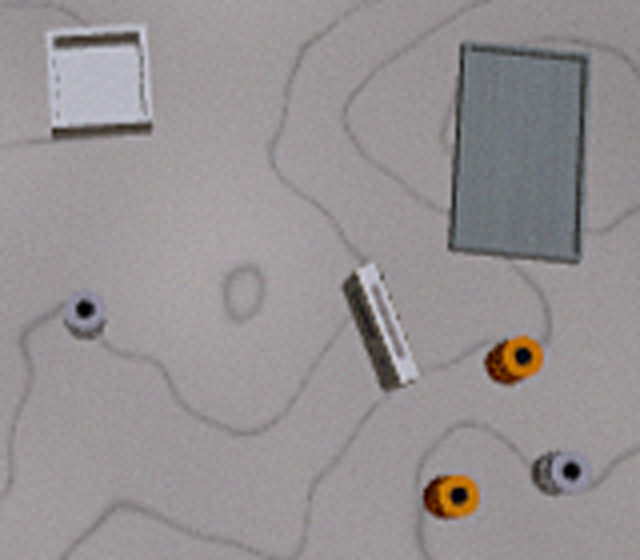

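View pics/sideZ.png

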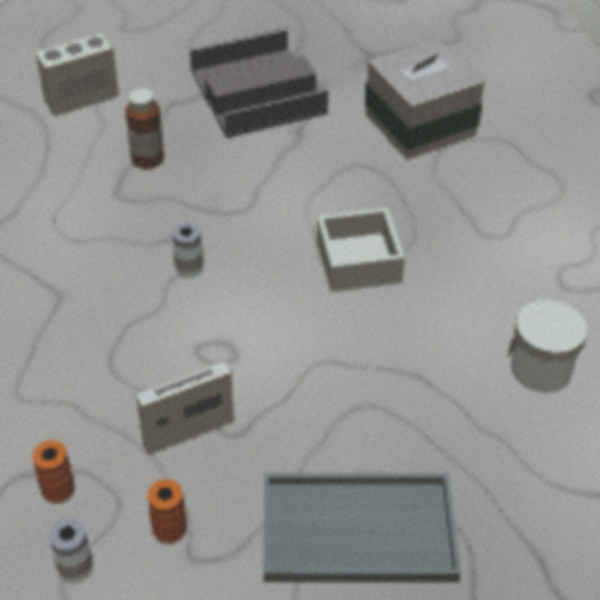

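The vial-shaped things are clear at top-image (276,242) and (396,283), and orange at (384,255) and (368,289). The clear pair with grey caps fit, and the orange ones are look-alikes. The enlarged crops confirm this. Now I'll measure.

```bash
cat > h.py <<'E'
import cv2,numpy as np
from workcell import robot,cams
np.set_printoptions(precision=1,suppress=True)
CI={n:cams.camera_info(n) for n in("side","top")}
def ray(n,uv,z):
    K=CI[n]["intrinsics"];W=np.array(CI[n]["world_to_cam"]);R,t=W[:3,:3],W[:3,3]
    c=-R.T@t; uv=np.atleast_2d(np.array(uv,float))
    d=(R.T@np.linalg.inv(K)@np.c_[uv,np.ones(len(uv))].T).T
    return c+d*((z-c[2])/d[:,2])[:,None]
def proj(n,p):
    K=CI[n]["intrinsics"];W=np.array(CI[n]["world_to_cam"]);q=K@(W[:3,:3]@np.array(p)+W[:3,3]);return q[:2]/q[2]
def blob(im,x0,x1,y0,y1,f):
    r=cv2.resize(im[y0:y1,x0:x1],None,fx=8,fy=8,interpolation=cv2.INTER_CUBIC)
    m=cv2.morphologyEx(f(r.astype(int)).astype(np.uint8)*255,cv2.MORPH_CLOSE,np.ones((17,17)))
    c=max(cv2.findContours(m,0,2)[0],key=cv2.contourArea)[:,0]
    return (c+.5)/8-.5+[x0,y0]
def rect(n,c,z):
    p=ray(n,c,z)[:,:2].astype(np.float32);(ctr,wh,a)=cv2.minAreaRect(p)
    return np.array(ctr),np.array(wh),(a if wh[0]>wh[1] else a+90)
E
python3 - <<'E'
from h import *
t=cv2.imread("pics/top0.png");s=cv2.imread("pics/side0.png")
def L(p):return (np.array(p)+.5)/4-.5+[145,160]
def R(p):return (np.array(p)+.5)/4-.5+[255,165]
def S(p):return (np.array(p)+.5)/2.4-.5+[170,110]
for th in(105,115,125):
    b=lambda r:r.min(2)>th
    print("slim",rect("top",blob(t,338,362,228,264,b),70),"thick",rect("top",blob(t,152,180,264,304,b),70),"cap",rect("top",blob(t,203,221,246,266,b),85))
lav=lambda r:(r[:,:,0]-r[:,:,2])>8
for q in((268,285,235,252),(386,405,274,292)):print("vial",rect("top",blob(t,*q,lav),50))
print("slim side",ray("side",S([[137,395],[228,364],[235,374],[140,406]]),70))
print("thick side",ray("side",S([[37,48],[108,36],[116,50],[44,62]]),70).mean(0))
print("cap side",ray("side",S([142,98]),85),"vials side",ray("side",S([[186,232],[68,533]]),50))
print("block",ray("top",L([[98,120],[155,110],[192,270],[133,288]]),33))
print("sorter outer",ray("top",L([[26,142],[207,97],[245,266],[62,310]]),33))
print("sorter side: wallL top ends, wallR top ends",ray("side",S([[190,52],[286,33],[326,93],[222,116]]),33))
print("well top",ray("top",L([[486,50],[584,44],[590,145],[491,151]]),35))
print("well side",ray("side",S([[318,215],[388,208],[404,258],[329,270]]),35))
print("tray top",ray("top",R([[462,43],[588,54],[579,262],[449,248]]),14))
print("tray side",ray("side",S([[264,475],[447,475],[459,573],[264,577]]),14))
E
```

```text
slim (array([ 456. , -185.4]), array([78.1, 12.4]), 16.42214584350586) thick (array([386.2, 299.3]), array([77.2, 31. ]), 18.166412353515625) cap (array([452.7, 181.9]), array([21. , 21.7]), 178.70320892333984)
slim (array([ 487.2, -172. ]), array([7.3, 1.7]), 0.6791326999664307) thick (array([380.8, 311.7]), array([3.4, 1. ]), 0.3254409432411194) cap (array([453.3, 172.4]), array([1., 7.]), 178.720947265625)Traceback (most recent call last):
  File "<stdin>", line 8, in <module>
  File "h.py", line 15, in blob
    c=max(cv2.findContours(m,0,2)[0],key=cv2.contourArea)[:,0]
      ~~~^^^^^^^^^^^^^^^^^^^^^^^^^^^^^^^^^^^^^^^^^^^^^^^^
ValueError: max() iterable argument is empty
```

```bash
cat > m.py <<'E'
from h import *
t=cv2.imread("pics/top0.png");s=cv2.imread("pics/side0.png")
def L(p):return (np.array(p)+.5)/4-.5+[145,160]
def R(p):return (np.array(p)+.5)/4-.5+[255,165]
def S(p):return (np.array(p)+.5)/2.4-.5+[170,110]
for th in(98,103):
    b=lambda r:r.min(2)>th
    print("slim",rect("top",blob(t,338,362,228,264,b),70),"thick",rect("top",blob(t,152,180,264,304,b),70),"cap",rect("top",blob(t,203,221,246,266,b),85))
lav=lambda r:(r[:,:,0]-r[:,:,2])>8
for q in((268,285,235,252),(386,405,274,292)):print("vial",rect("top",blob(t,*q,lav),50))
print("slim side",ray("side",S([[137,395],[228,364],[235,374],[140,406]]),70))
print("thick side",ray("side",S([[37,48],[108,36],[116,50],[44,62]]),70).mean(0))
print("cap side",ray("side",S([142,98]),85),"vials side",ray("side",S([[186,232],[68,533]]),50))
print("block",ray("top",L([[98,120],[155,110],[192,270],[133,288]]),33))
print("sorter outer",ray("top",L([[26,142],[207,97],[245,266],[62,310]]),33))
print("sorter side: wallL top ends, wallR top ends",ray("side",S([[190,52],[286,33],[326,93],[222,116]]),33))
print("well top",ray("top",L([[486,50],[584,44],[590,145],[491,151]]),35))
print("well side",ray("side",S([[318,215],[388,208],[404,258],[329,270]]),35))
print("tray top",ray("top",R([[462,43],[588,54],[579,262],[449,248]]),14))
print("tray side",ray("side",S([[264,475],[447,475],[459,573],[264,577]]),14))
E
python3 m.py
```

```text
slim (array([ 456.2, -185.5]), array([79.3, 13.3]), 16.41478729248047) thick (array([386.1, 299.5]), array([79. , 32.2]), 18.27805519104004) cap (array([452.5, 181.9]), array([21.6, 22.7]), 178.69952392578125)
slim (array([ 456.1, -185.5]), array([78.4, 12.7]), 16.557899475097656) thick (array([386.1, 299.3]), array([77.4, 31.3]), 18.16535186767578) cap (array([452.5, 181.7]), array([21.3, 22. ]), 178.9519271850586)
vial (array([478.7,  10.1]), array([24.3, 23.5]), 65.58489990234375)
vial (array([ 355.3, -298.3]), array([24.3, 23.3]), 39.70042419433594)
slim side [[ 417.8 -193.9   70. ]
 [ 494.4 -174.3   70. ]
 [ 498.6 -185.7   70. ]
 [ 419.3 -205.4   70. ]]
thick side [390.2 294.7  70. ]
cap side [[453.7 174.6  85. ]] vials side [[ 478.5    7.4   50. ]
 [ 355.9 -299.1   50. ]]
block [[643.4 296.8  33. ]
 [648.4 257.4  33. ]
 [534.3 233.1  33. ]
 [524.2 273.1  33. ]]
sorter outer [[630.6 346.3  33. ]
 [655.6 221.3  33. ]
 [535.  197.2  33. ]
 [512.  320.9  33. ]]
sorter side: wallL top ends, wallR top ends [[516.4 319.1  33. ]
 [631.2 337.   33. ]
 [654.8 216.6  33. ]
 [537.2 196.4  33. ]]
well top [[677.9  26.3  35. ]
 [678.3 -42.2  35. ]
 [605.5 -41.7  35. ]
 [605.2  26.5  35. ]]
well side [[608.8  24.7  35. ]
 [678.2  22.9  35. ]
 [677.  -46.6  35. ]
 [604.8 -50.1  35. ]]
tray top [[ 658.  -267.2   14. ]
 [ 644.7 -355.3   14. ]
 [ 496.7 -331.    14. ]
 [ 511.6 -242.7   14. ]]
tray side [[ 511.9 -248.4   14. ]
 [ 658.2 -272.7   14. ]
 [ 643.7 -359.1   14. ]
 [ 497.6 -338.5   14. ]]
```

Request:
play_rows --moves '[60, 0, 0, 0, 0.031, 60, 0.09, -0.1, 0, 0, 60, 0.09, -0.1, 0, 0, 60, 0.09, -0.1, 0, 0, 60, 0.09, -0.1, 0, 0, 60, 0.09, -0.1, 0, 0, 60, 0.09, -0.1, 0, 0, 60, 0.09, -0.1, 0, 0]' --force 20

```text
time_s: 0.9
tcp_pos: [371.7, -372.7, 205.3]
tcp_rot: [-3.111, -0.434, 0.0]
ft_force: [-0.3, 0.2, -0.9]
width: 56.5
gripper_force: 0.0
```

Request:
play_rows --moves '[60, 0.09, -0.1, 0, 0, 60, 0.09, -0.1, 0, 0, 60, 0.09, -0.1, 0.05, 0, 60, 0.09, -0.1, 0.05, 0, 60, 0.09, -0.1, 0.05, 0, 60, 0, 0, 0, 0, 60, 0, 0, 0, 0]'

```text
time_s: 1.6
tcp_pos: [460.0, -192.6, 160.1]
tcp_rot: [-3.11, -0.437, 0.002]
ft_force: [-0.1, -1.1, 0.5]
width: 56.2
gripper_force: 0.0
```

```bash
cat >> h.py <<'E'
from scipy.spatial.transform import Rotation as Ro
def need(x,y,z,deg):
    o=robot.get_obs();M=Ro.from_rotvec(o["tcp_rot"]).as_matrix();psi=np.degrees(np.arctan2(M[1,0],M[0,0]))
    a=np.radians(deg);c,s=np.cos(a),np.sin(a);d=np.array([x,y,z])-o["tcp_pos"]
    print("t",round(o["time_s"],1),"tcp",o["tcp_pos"],"psi",round(psi,1),"down",np.round(M[2,2],4),"w",round(o["width"],1),"j",np.round(o["joints"],2),"turn",round((psi-deg)/180,4),
      "shift",np.round(np.array([c*d[0]+s*d[1],s*d[0]-c*d[1],-d[2]])/300,4),"mm",round(np.linalg.norm(d),1))
def pic(n,f,box=None,k=1):
    im=cams.snapshot(n)[:,:,::-1]; cv2.imwrite(f"pics/raw_{f}.png",im)
    if box: x0,x1,y0,y1=box; im=im[y0:y1,x0:x1]
    cv2.imwrite(f"pics/{f}.png",cv2.resize(np.clip(im*1.7,0,255).astype(np.uint8),None,fx=k,fy=k,interpolation=cv2.INTER_CUBIC))
E
python3 - <<'E'
from h import *
need(456.5,-187.5,40,16)
pic("side","a1",(180,340,200,340),4)
E
```

```text
t 1.6 tcp [ 460.  -192.6  160.1] psi 16.0 down -1.0 w 56.2 j [ 0.4  0.2 -0.2  2.   0.   0.9 -1.1] turn -0.0 shift [-0.  -0.   0.4] mm 120.3
```

View pics/a1.png

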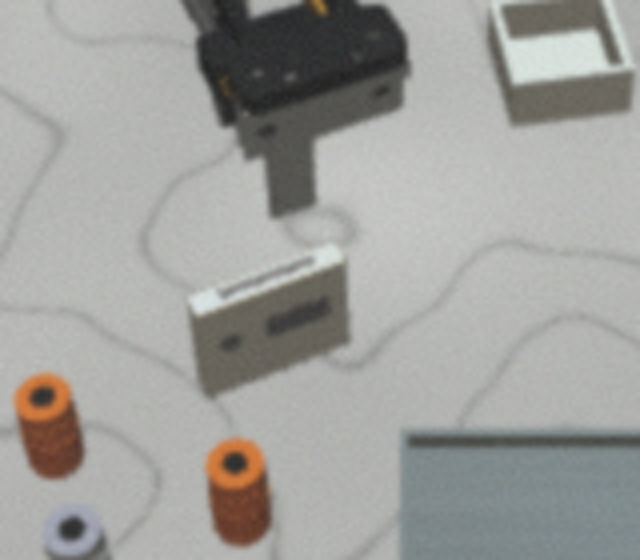

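```bash
sed -i 's/precision=1/precision=3/' h.py; python3 - <<'E'
from h import *
need(456.5,-187.5,40,16)
p=robot.get_obs()["tcp_pos"]
for off in(28,40.5): print(((proj("side",p+[.276*off,-.961*off,0])-[180,200])+.5)*4-.5)
E
```

```text
t 1.6 tcp [ 459.841 -193.619  160.469] psi 15.9 down -1.0 w 56.3 j [ 0.43  0.2  -0.18  2.03  0.04  0.92 -1.07] turn -0.0006 shift [-0.005 -0.023  0.402] mm 120.7
[287.46  204.565]
[298.446 224.152]
```

Request:
play_rows --moves '[60, -0.005, -0.023, 0, 0, 60, 0, 0, 0.08, 0, 60, 0, 0, 0.08, 0, 60, 0, 0, 0.08, 0, 60, 0, 0, 0.08, 0, 60, 0, 0, 0.05, 0, 60, 0, 0, 0.03, 0, 60, 0, 0, 0, 0]'

```text
time_s: 2.45
tcp_pos: [456.0, -187.2, 40.0]
tcp_rot: [-3.111, -0.433, 0.002]
ft_force: [-0.0, 0.7, 0.6]
width: 56.1
gripper_force: 0.0
```

Request:
play_rows --moves '[0, 0, 0, 0, 0, 0, 0, 0, 0, 0, 0, 0, 0, 0, 0, 0, 0, 0, 0, 0, 0, 0, 0, 0, 0, 0, 0, 0, 0, 0]' --force 20

```text
time_s: 3.05
tcp_pos: [456.9, -186.9, 40.6]
tcp_rot: [3.111, 0.434, 0.0]
ft_force: [-0.4, -0.2, 2.6]
width: 13.8
gripper_force: 20.0
```

Request:
play_rows --moves '[0, 0, 0, 0, 0, 0, 0, 0, 0, 0]'

```text
time_s: 3.25
tcp_pos: [456.9, -187.0, 40.7]
tcp_rot: [3.111, 0.434, 0.0]
ft_force: [-0.8, 0.2, 6.0]
width: 13.9
gripper_force: 20.0
```

Request:
play_rows --moves '[0, 0, 0, -0.05, 0, 0, 0, 0, -0.1, 0, 0, 0, 0, -0.1, 0, 0, 0, 0, -0.1, 0, 0, 0, 0, -0.05, 0.028, 0, 0.05, -0.09, 0, 0, 0, 0.05, -0.09, 0, 0, 0, 0.05, -0.09, 0, 0]'

```text
time_s: 4.05
tcp_pos: [485.8, -98.0, 160.6]
tcp_rot: [3.128, 0.296, 0.0]
ft_force: [0.1, -0.9, -0.9]
width: 13.9
gripper_force: 20.0
```

Request:
play_rows --moves '[0, 0.05, -0.09, 0, 0, 0, 0.05, -0.09, 0, 0, 0, 0.05, -0.09, 0, 0, 0, 0.05, -0.09, 0, 0, 0, 0.05, -0.09, 0, 0, 0, 0.05, -0.09, 0, 0, 0, 0.05, -0.09, 0, 0, 0, 0.05, -0.09, 0, 0]'

```text
time_s: 4.85
tcp_pos: [563.0, 137.0, 160.2]
tcp_rot: [3.127, 0.297, -0.001]
ft_force: [0.2, -1.0, -0.9]
width: 13.5
gripper_force: 20.0
```

Request:
play_rows --moves '[0, 0.05, -0.09, 0, 0, 0, 0.05, -0.09, 0, 0, 0, 0.05, -0.09, 0, 0, 0, 0, 0, 0, 0, 0, 0, 0, 0, 0]'

```text
time_s: 5.35
tcp_pos: [591.4, 224.1, 159.9]
tcp_rot: [3.127, 0.299, -0.002]
ft_force: [0.3, -0.5, -0.7]
width: 14.0
gripper_force: 20.0
```

```bash
python3 - <<'E'
from h import *
need(592.5,227,46,11)
pic("side","a2",(220,370,50,180),4)
E
```

```text
t 5.3 tcp [591.441 224.145 159.859] psi 10.9 down -1.0 w 14.0 j [-0.19  0.42 -0.36  1.73  0.17  1.02 -1.99] turn -0.0005 shift [ 0.005 -0.009  0.38 ] mm 113.9
```

View pics/a2.png

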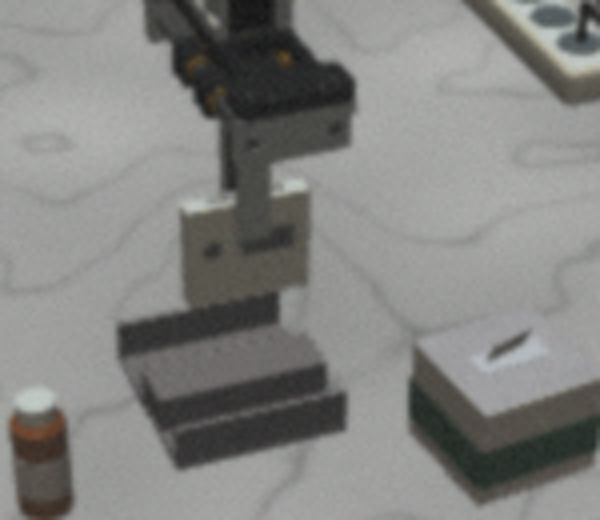

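Request:
play_rows --moves '[0, 0.015, -0.009, 0, 0, 0, 0, 0, 0.07, 0, 0, 0, 0, 0.07, 0, 0, 0, 0, 0.07, 0, 0, 0, 0, 0.06, 0, 0, 0, 0, 0.04, 0, 0, 0, 0, 0.03, 0, 0, 0, 0, 0.02, 0]'

```text
time_s: 6.2
tcp_pos: [595.9, 227.0, 52.2]
tcp_rot: [3.128, 0.296, 0.0]
ft_force: [-0.2, -0.2, -0.4]
width: 13.7
gripper_force: 20.0
```

Request:
play_rows --moves '[0, 0, 0, 0.013, 0, 0, 0, 0, 0.005, 0, 0, 0, 0, 0, 0, 0, 0, 0, 0, 0]'

```text
time_s: 6.6
tcp_pos: [596.0, 227.5, 47.6]
tcp_rot: [-3.127, -0.297, -0.001]
ft_force: [0.4, -0.1, -1.2]
width: 13.9
gripper_force: 20.0
```

```bash
python3 - <<'E'
from h import *
need(592.5,227,46,11)
pic("top","a3",(140,290,150,300),4)
pic("side","a3s",(220,370,50,180),4)
E
```

```text
t 6.6 tcp [596.02  227.515  47.568] psi 10.9 down -1.0 w 13.9 j [-0.22  0.56 -0.33  1.8   0.24  0.82 -2.04] turn -0.0008 shift [-0.012 -0.001  0.005] mm 3.9
```

View pics/a3s.png

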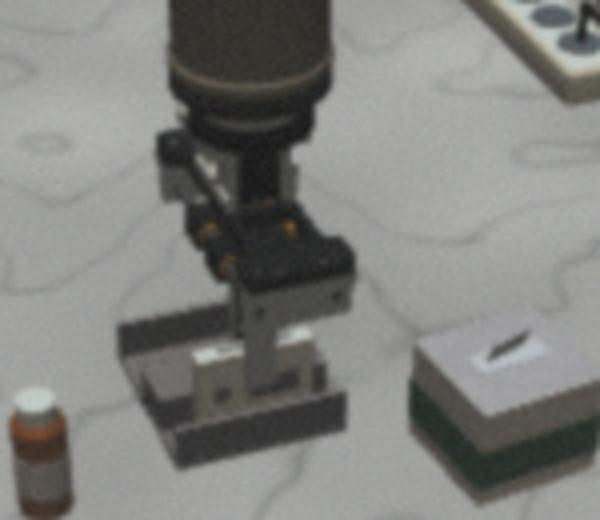

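Request:
play_rows --moves '[0, 0, 0, 0.004, 0, 0, 0, 0, 0.002, 0, 0, 0, 0, 0, 0, 25, 0, 0, 0, 0, 40, 0, 0, 0, 0, 40, 0, 0, 0, 0, 40, 0, 0, 0, 0, 40, 0, 0, 0, 0]'

```text
time_s: 7.5
tcp_pos: [595.8, 227.3, 45.3]
tcp_rot: [-3.127, -0.297, 0.0]
ft_force: [-0.7, -0.0, 0.2]
width: 37.5
gripper_force: 0.0
```

Request:
play_rows --moves '[40, 0, 0, -0.05, 0, 40, 0, 0, -0.1, 0, 40, 0, 0, -0.1, 0, 40, 0, 0, -0.1, 0, 70, 0, 0, -0.03, 0, 70, 0, 0, 0, 0]'

```text
time_s: 8.1
tcp_pos: [596.6, 227.7, 161.6]
tcp_rot: [-3.127, -0.297, -0.005]
ft_force: [0.2, -0.0, -0.3]
width: 50.1
gripper_force: 0.0
```

```bash
python3 - <<'E'
from h import *
need(387.5,297.5,150,18)
E
```

```text
t 8.1 tcp [596.565 227.709 161.581] psi 10.8 down -1.0 w 50.1 j [-0.19  0.43 -0.36  1.72  0.17  1.02 -1.99] turn -0.0398 shift [-0.591 -0.437  0.039] mm 220.7
```

Request:
play_rows --moves '[70, 0, 0, 0, -0.04, 70, -0.1, -0.073, 0, 0, 70, -0.1, -0.073, 0, 0, 70, -0.1, -0.073, 0, 0, 70, -0.1, -0.073, 0, 0, 70, -0.1, -0.073, 0, 0, 70, -0.09, -0.072, 0.04, 0, 70, 0, 0, 0, 0]'

```text
time_s: 8.9
tcp_pos: [382.4, 297.7, 145.7]
tcp_rot: [3.1, 0.5, -0.005]
ft_force: [0.6, -0.0, 0.4]
width: 65.8
gripper_force: 0.0
```

```bash
python3 - <<'E'
from h import *
need(387.5,297.5,40,18)
pic("side","a4",(160,310,50,180),4)
im=cv2.imread("pics/raw_a4.png")
E
```

```text
t 8.9 tcp [382.377 297.726 145.703] psi 18.3 down -1.0 w 65.8 j [-0.35  0.22 -0.5   2.06  0.14  0.9  -2.18] turn 0.0018 shift [0.016 0.006 0.352] mm 105.8
```

View pics/a4.png

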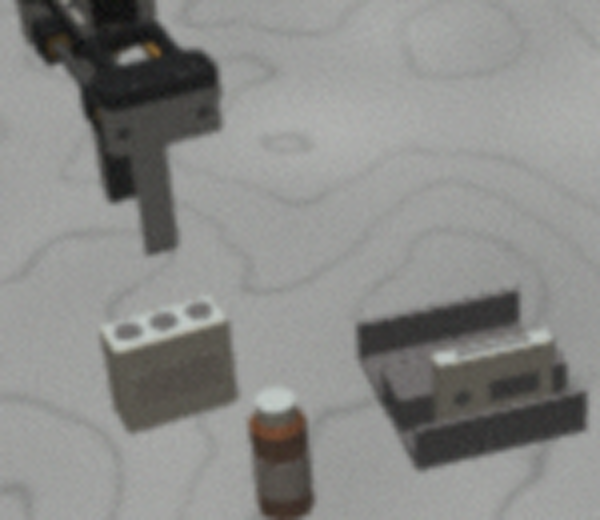

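Request:
play_rows --moves '[70, 0.016, 0.006, 0, 0, 70, 0, 0, 0.08, 0, 70, 0, 0, 0.08, 0, 70, 0, 0, 0.08, 0, 70, 0, 0, 0.06, 0, 70, 0, 0, 0.03, 0, 70, 0, 0, 0.02, 0, 70, 0, 0, 0, 0]'

```text
time_s: 9.75
tcp_pos: [392.4, 296.7, 42.0]
tcp_rot: [3.103, 0.492, -0.001]
ft_force: [0.9, 0.7, 0.4]
width: 65.4
gripper_force: 0.0
```

Request:
play_rows --moves '[30, 0, 0, 0, 0, 0, 0, 0, 0, 0, 0, 0, 0, 0, 0, 0, 0, 0, 0, 0, 0, 0, 0, 0, 0, 0, 0, 0, 0, 0, 0, 0, 0, 0, 0]' --force 25

```text
time_s: 10.45
tcp_pos: [392.2, 297.4, 42.7]
tcp_rot: [-3.102, -0.493, -0.001]
ft_force: [-1.8, 2.0, 6.2]
width: 34.1
gripper_force: 24.8
```

Request:
play_rows --moves '[0, 0, 0, -0.05, 0, 0, 0, 0, -0.1, 0, 0, 0, 0, -0.1, 0, 0, 0, 0, -0.1, 0, 0, 0, 0, -0.04, 0.04, 0, 0, 0, 0, 0]'

```text
time_s: 11.05
tcp_pos: [392.7, 297.2, 160.8]
tcp_rot: [-3.127, -0.292, -0.004]
ft_force: [-0.1, -0.8, -2.0]
width: 34.2
gripper_force: 24.7
```

```bash
python3 - <<'E'
from h import *
need(583,305,49,11)
E
```

```text
t 11.1 tcp [392.69  297.194 160.802] psi 10.7 down -1.0 w 34.2 j [-0.35  0.21 -0.48  2.03  0.12  0.92 -2.28] turn -0.0018 shift [0.628 0.096 0.373] mm 220.9
```

Request:
play_rows --moves '[0, 0.09, 0.014, 0, -0.002, 0, 0.09, 0.014, 0, 0, 0, 0.09, 0.014, 0, 0, 0, 0.09, 0.014, 0, 0, 0, 0.09, 0.014, 0, 0, 0, 0.09, 0.014, 0, 0, 0, 0.09, 0.012, 0, 0, 0, 0, 0, 0, 0]'

```text
time_s: 11.85
tcp_pos: [585.4, 304.0, 156.9]
tcp_rot: [3.125, 0.309, -0.002]
ft_force: [-0.1, 0.4, -1.8]
width: 33.8
gripper_force: 24.9
```

```bash
python3 - <<'E'
from h import *
need(583,305,49,11)
pic("side","a5",(220,370,50,180),4)
E
```

```text
t 11.8 tcp [585.362 304.034 156.891] psi 11.3 down -1.0 w 33.8 j [-0.29  0.47 -0.39  1.67  0.2   1.04 -2.12] turn 0.0016 shift [-0.007 -0.005  0.36 ] mm 107.9
```

View pics/a5.png

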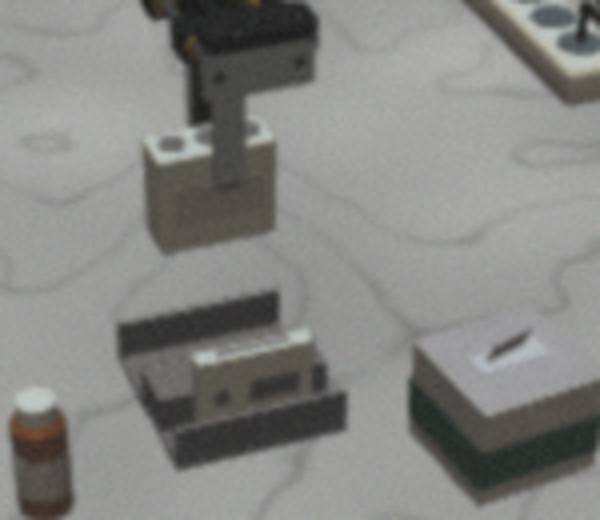

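Request:
play_rows --moves '[0, -0.007, -0.005, 0, 0, 0, 0, 0, 0.07, 0, 0, 0, 0, 0.07, 0, 0, 0, 0, 0.07, 0, 0, 0, 0, 0.06, 0, 0, 0, 0, 0.04, 0, 0, 0, 0, 0.03, 0, 0, 0, 0, 0, 0]'

```text
time_s: 12.7
tcp_pos: [579.9, 306.1, 56.4]
tcp_rot: [3.126, 0.308, -0.002]
ft_force: [-0.1, 0.0, -1.6]
width: 34.0
gripper_force: 24.9
```

```bash
python3 - <<'E'
from h import *
need(583,305,48,11)
pic("side","a6",(220,370,50,180),4)
E
```

```text
t 12.7 tcp [579.862 306.134  56.405] psi 11.3 down -1.0 w 34.0 j [-0.31  0.58 -0.37  1.75  0.26  0.87 -2.17] turn 0.0014 shift [0.009 0.006 0.028] mm 9.0
```

View pics/a6.png

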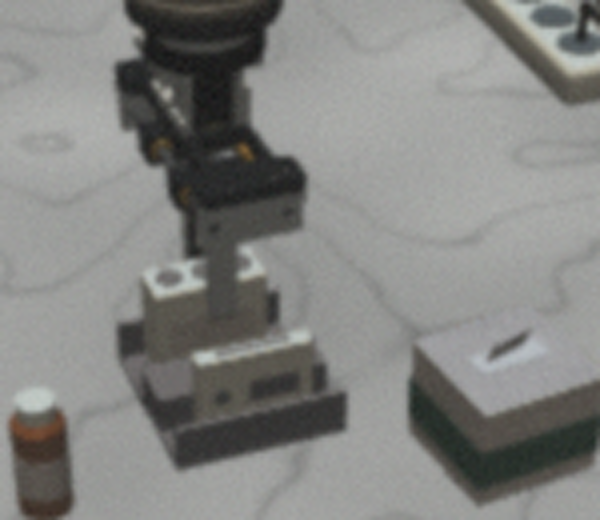

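Request:
play_rows --moves '[0, 0.009, 0.004, 0.01, 0, 0, 0, 0, 0.01, 0, 0, 0, 0, 0.006, 0, 0, 0, 0, 0.003, 0, 0, 0, 0, 0, 0]'

```text
time_s: 13.25
tcp_pos: [583.5, 305.6, 48.6]
tcp_rot: [-3.127, -0.307, 0.0]
ft_force: [-0.4, 0.1, -0.5]
width: 34.0
gripper_force: 24.9
```

Request:
play_rows --moves '[45, 0, 0, 0, 0, 58, 0, 0, 0, 0, 58, 0, 0, 0, 0, 58, 0, 0, 0, 0, 58, 0, 0, 0, 0, 58, 0, 0, -0.05, 0, 58, 0, 0, -0.1, 0, 58, 0, 0, -0.1, 0]'

```text
time_s: 14.05
tcp_pos: [583.3, 305.7, 125.3]
tcp_rot: [-3.126, -0.307, 0.001]
ft_force: [0.4, -0.1, 0.1]
width: 54.7
gripper_force: 0.0
```

Request:
play_rows --moves '[58, 0, 0, -0.1, 0, 58, 0, 0, -0.05, 0, 65, 0, 0, 0, 0]'

```text
time_s: 14.35
tcp_pos: [584.6, 306.3, 171.6]
tcp_rot: [-3.125, -0.307, -0.006]
ft_force: [1.2, -0.6, 0.3]
width: 58.9
gripper_force: 0.0
```

```bash
python3 - <<'E'
from h import *
need(453,178.5,37,11)
E
```

```text
t 14.3 tcp [584.563 306.324 171.564] psi 11.2 down -1.0 w 58.9 j [-0.28  0.46 -0.4   1.66  0.2   1.06 -2.12] turn 0.0011 shift [-0.512  0.335  0.449] mm 227.5
```

Request:
play_rows --moves '[65, -0.085, 0.056, 0, 0, 65, -0.085, 0.056, 0, 0, 65, -0.085, 0.056, 0, 0, 65, -0.085, 0.056, 0, 0, 65, -0.085, 0.056, 0, 0, 65, -0.085, 0.056, 0.05, 0, 65, 0, 0, 0.05, 0, 65, 0, 0, 0, 0]'

```text
time_s: 15.15
tcp_pos: [451.5, 175.8, 136.8]
tcp_rot: [3.126, 0.306, -0.005]
ft_force: [-0.4, -0.8, 0.4]
width: 61.1
gripper_force: 0.0
```

```bash
python3 - <<'E'
from h import *
need(453,178.5,36,11)
pic("side","a7",(180,320,70,200),4)
p=robot.get_obs()["tcp_pos"];o=robot.get_obs()["width"]/2
a=np.radians(11)
for off in(o,o+6,o+12.5): print(((proj("side",p+[np.sin(a)*off,-np.cos(a)*off,0])-[180,70])+.5)*4-.5)
print("pred cap",((proj("side",[453,178.5,85])-[180,70])+.5)*4-.5)
s=cv2.imread("pics/side0.png")
for th in(110,125):
  c=blob(s,222,240,144,162,lambda r:r.min(2)>th); print(rect("side",c,85), ((c.min(0)+c.max(0))/2-[180,70])*4)
E
```

```text
t 15.2 tcp [451.501 175.791 136.761] psi 11.2 down -1.0 w 61.1 j [-0.13  0.23 -0.42  2.07  0.12  0.87 -2.  ] turn 0.001 shift [ 0.007 -0.008  0.336] mm 100.8
[200.756 279.545]
[203.569 285.3  ]
[206.64  291.582]
pred cap [195.289 319.916]
(array([452.916, 179.67 ]), array([17.736, 14.443]), 7.87810754776001) [193.   316.75]Traceback (most recent call last):
  File "<stdin>", line 10, in <module>
  File "h.py", line 15, in blob
    c=max(cv2.findContours(m,0,2)[0],key=cv2.contourArea)[:,0]
      ~~~^^^^^^^^^^^^^^^^^^^^^^^^^^^^^^^^^^^^^^^^^^^^^^^^
ValueError: max() iterable argument is empty
```

View pics/a7.png

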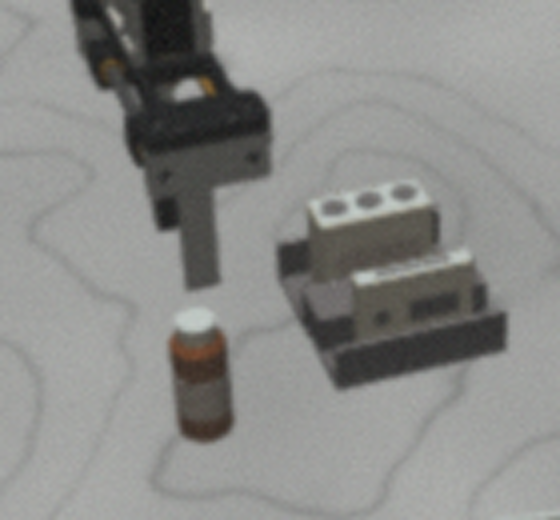

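Request:
play_rows --moves '[65, 0.007, -0.008, 0, 0, 65, 0, 0, 0.07, 0, 65, 0, 0, 0.07, 0, 65, 0, 0, 0.07, 0, 65, 0, 0, 0.06, 0, 65, 0, 0, 0.03, 0, 65, 0, 0, 0.02, 0, 65, 0, 0, 0.01, 0]'

```text
time_s: 16.0
tcp_pos: [455.0, 180.2, 39.6]
tcp_rot: [-3.126, -0.307, -0.0]
ft_force: [-0.1, 0.1, 0.2]
width: 61.2
gripper_force: 0.0
```

Request:
play_rows --moves '[55, 0, 0, 0, 0, 50, 0, 0, 0, 0, 46, 0, 0, 0, 0, 42, 0, 0, 0, 0, 38, 0, 0, 0, 0, 34, 0, 0, 0, 0, 20, 0, 0, 0, 0, 10, 0, 0, 0, 0]' --force 15

```text
time_s: 16.8
tcp_pos: [454.8, 179.9, 39.7]
tcp_rot: [-3.126, -0.307, -0.0]
ft_force: [0.2, 0.8, 3.1]
width: 35.9
gripper_force: 14.9
```

```bash
python3 - <<'E'
from h import *
need(641,-9.5,160,0)
pic("side","a8",(180,320,70,200),3)
E
```

```text
t 16.8 tcp [454.778 179.908  39.747] psi 11.2 down -1.0 w 35.9 j [-0.18  0.38 -0.38  2.13  0.23  0.66 -2.1 ] turn 0.0623 shift [ 0.621  0.631 -0.401] mm 291.6
```

View pics/a8.png

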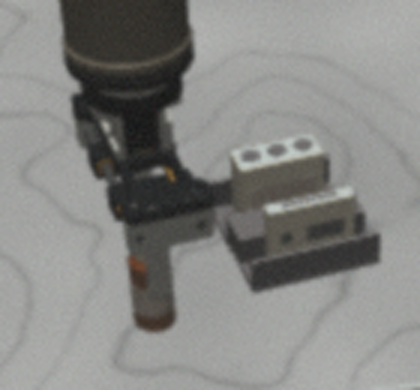

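Request:
play_rows --moves '[10, 0, 0, -0.05, 0, 10, 0, 0, -0.1, 0, 10, 0, 0, -0.1, 0, 10, 0, 0, -0.1, 0, 10, 0, 0, -0.05, 0, 10, 0, 0, 0, 0]'

```text
time_s: 17.45
tcp_pos: [455.6, 180.1, 161.4]
tcp_rot: [-3.126, -0.306, -0.005]
ft_force: [-0.0, -0.9, -0.9]
width: 35.7
gripper_force: 14.9
```

```bash
python3 - <<'E'
from h import *
need(642,-10,46,11.2)
E
```

```text
t 17.4 tcp [455.563 180.074 161.376] psi 11.2 down -1.0 w 35.7 j [-0.12  0.2  -0.43  2.04  0.11  0.92 -1.98] turn -0.0 shift [0.487 0.742 0.385] mm 290.2
```

Request:
play_rows --moves '[10, 0.03, 0.046, 0, 0, 10, 0.06, 0.092, 0, 0, 10, 0.06, 0.092, 0, 0, 10, 0.06, 0.092, 0, 0, 10, 0.06, 0.092, 0, 0, 10, 0.06, 0.092, 0, 0, 10, 0.06, 0.092, 0, 0, 10, 0.06, 0.092, 0, 0]'

```text
time_s: 18.25
tcp_pos: [627.4, 1.8, 157.8]
tcp_rot: [3.127, 0.307, -0.003]
ft_force: [-0.2, 0.6, -0.9]
width: 36.0
gripper_force: 14.9
```

Request:
play_rows --moves '[10, 0.037, 0.052, 0, 0, 10, 0, 0, 0, 0, 10, 0, 0, 0, 0]'

```text
time_s: 18.55
tcp_pos: [640.4, -10.1, 158.0]
tcp_rot: [-3.126, -0.306, 0.003]
ft_force: [-0.2, 1.1, -1.1]
width: 35.7
gripper_force: 14.9
```

```bash
python3 - <<'E'
from h import *
need(642,-10,46,11.2)
E
```

```text
t 18.6 tcp [640.44  -10.066 157.967] psi 11.2 down -1.0 w 35.7 j [ 0.13  0.43 -0.29  1.72  0.14  1.02 -1.58] turn -0.0 shift [0.005 0.001 0.373] mm 112.0
```

Request:
play_rows --moves '[10, 0.005, 0, 0.05, 0, 10, 0, 0, 0.07, 0, 10, 0, 0, 0.07, 0, 10, 0, 0, 0.07, 0, 10, 0, 0, 0.05, 0, 10, 0, 0, 0.03, 0, 10, 0, 0, 0.02, 0, 10, 0, 0, 0, 0]'

```text
time_s: 19.35
tcp_pos: [642.5, -9.7, 51.1]
tcp_rot: [-3.126, -0.307, 0.001]
ft_force: [0.0, -0.2, -0.3]
width: 36.0
gripper_force: 14.9
```

```bash
python3 - <<'E'
from h import *
need(642,-10,44.7,11.2)
E
```

```text
t 19.4 tcp [642.465  -9.72   51.114] psi 11.2 down -1.0 w 36.0 j [ 0.11  0.55 -0.27  1.79  0.19  0.83 -1.62] turn 0.0001 shift [-0.002  0.001  0.021] mm 6.4
```

Request:
play_rows --moves '[10, 0, 0, 0.01, 0, 10, 0, 0, 0.006, 0, 10, 0, 0, 0.004, 0, 10, 0, 0, 0.002, 0, 10, 0, 0, 0, 0]'

```text
time_s: 19.85
tcp_pos: [642.7, -9.8, 45.1]
tcp_rot: [-3.126, -0.307, -0.0]
ft_force: [0.3, -0.4, -1.0]
width: 36.1
gripper_force: 14.9
```

Request:
play_rows --moves '[45, 0, 0, 0, 0, 55, 0, 0, 0, 0, 55, 0, 0, 0, 0, 55, 0, 0, 0, 0, 55, 0, 0, -0.03, 0, 55, 0, 0, -0.1, 0, 55, 0, 0, -0.1, 0, 55, 0, 0, -0.1, 0]'

```text
time_s: 20.65
tcp_pos: [642.6, -9.8, 145.8]
tcp_rot: [-3.126, -0.307, -0.0]
ft_force: [-0.1, 0.3, 0.0]
width: 51.9
gripper_force: 0.0
```

```bash
python3 - <<'E'
from h import *
need(478.6,8.7,150,0)
t=cv2.imread("pics/top0.png");s=cv2.imread("pics/side0.png")
lav=lambda r:(r[:,:,0]-r[:,:,2])>8
for q in((240,258,200,222),(190,210,324,345)):
  c=blob(s,*q,lav); print("vial side",rect("side",c,50))
E
```

```text
t 20.6 tcp [642.633  -9.805 145.806] psi 11.2 down -1.0 w 51.9 j [ 0.13  0.45 -0.29  1.72  0.15  0.99 -1.58] turn 0.0623 shift [-0.547 -0.062 -0.014] mm 165.1
vial side (array([479.069,   9.375]), array([19.452, 21.198]), 163.07371520996094)
vial side (array([ 354.922, -299.446]), array([23.453, 22.462]), 3.5310003757476807)
```

Request:
play_rows --moves '[60, -0.087, -0.028, 0, 0, 60, -0.087, -0.028, 0, 0, 60, -0.087, -0.028, 0, 0, 60, -0.087, -0.028, 0, 0, 60, -0.087, -0.028, 0, 0, 60, -0.087, -0.028, 0, 0, 60, 0, 0, 0, 0, 60, 0, 0, 0, 0]'

```text
time_s: 21.45
tcp_pos: [479.6, 9.1, 144.9]
tcp_rot: [3.126, 0.307, 0.002]
ft_force: [0.1, 0.5, 0.2]
width: 56.1
gripper_force: 0.0
```

```bash
python3 - <<'E'
from h import *
need(478.8,9.5,15,11.2)
E
```

```text
t 21.4 tcp [479.62    9.11  144.934] psi 11.2 down -1.0 w 56.1 j [ 0.15  0.2  -0.34  2.08  0.09  0.88 -1.61] turn 0.0001 shift [-0.002 -0.002  0.433] mm 129.9
```

Request:
play_rows --moves '[60, 0, 0, 0.08, 0, 60, 0, 0, 0.08, 0, 60, 0, 0, 0.08, 0, 60, 0, 0, 0.08, 0, 60, 0, 0, 0.06, 0, 60, 0, 0, 0.03, 0, 60, 0, 0, 0.022, 0, 60, 0, 0, 0, 0]'

```text
time_s: 22.25
tcp_pos: [479.5, 9.2, 14.1]
tcp_rot: [-3.126, -0.307, 0.001]
ft_force: [-0.4, -0.6, 0.5]
width: 56.3
gripper_force: 0.0
```

Request:
play_rows --moves '[50, 0, 0, 0, 0, 45, 0, 0, 0, 0, 40, 0, 0, 0, 0, 36, 0, 0, 0, 0, 32, 0, 0, 0, 0, 28, 0, 0, 0, 0, 15, 0, 0, 0, 0, 5, 0, 0, 0, 0]' --force 12

```text
time_s: 23.05
tcp_pos: [479.4, 9.1, 14.5]
tcp_rot: [-3.127, -0.307, -0.0]
ft_force: [-0.8, 1.7, 5.1]
width: 27.8
gripper_force: 12.0
```

```bash
python3 - <<'E'
from h import *
need(612,-308,120,11.2)
E
```

```text
t 23.1 tcp [479.363   9.142  14.519] psi 11.2 down -1.0 w 27.8 j [ 0.1   0.4  -0.29  2.17  0.21  0.59 -1.72] turn 0.0 shift [ 0.228  1.123 -0.352] mm 359.6
```

Request:
play_rows --moves '[5, 0, 0, -0.05, 0, 5, 0, 0, -0.1, 0, 5, 0, 0, -0.1, 0, 5, 0, 0, -0.1, 0, 5, 0.01, 0.043, -0.03, 0, 5, 0.02, 0.1, 0, 0, 5, 0.02, 0.1, 0, 0, 5, 0.02, 0.1, 0, 0]'

```text
time_s: 23.85
tcp_pos: [520.1, -88.8, 128.5]
tcp_rot: [3.126, 0.307, 0.0]
ft_force: [-0.5, 0.5, -0.7]
width: 27.8
gripper_force: 12.0
```

Request:
play_rows --moves '[5, 0.02, 0.1, 0, 0, 5, 0.02, 0.1, 0, 0, 5, 0.02, 0.1, 0, 0, 5, 0.02, 0.1, 0, 0, 5, 0.02, 0.1, 0, 0, 5, 0.02, 0.1, 0, 0, 5, 0.02, 0.1, 0, 0, 5, 0.018, 0.08, 0, 0]'

```text
time_s: 24.65
tcp_pos: [611.9, -309.9, 127.9]
tcp_rot: [-3.127, -0.305, 0.001]
ft_force: [0.2, -0.2, -0.5]
width: 27.4
gripper_force: 12.0
```

Request:
play_rows --moves '[5, 0, 0, 0, 0, 5, 0, 0, 0, 0]'

```text
time_s: 24.85
tcp_pos: [611.5, -308.0, 127.7]
tcp_rot: [-3.126, -0.306, 0.001]
ft_force: [0.2, 0.5, -0.2]
width: 27.7
gripper_force: 12.0
```

```bash
python3 - <<'E'
from h import *
need(612,-308,20,11.2)
E
```

```text
t 24.9 tcp [ 611.48  -307.955  127.686] psi 11.2 down -1.0 w 27.7 j [ 0.51  0.52 -0.19  1.64  0.11  1.   -1.09] turn -0.0001 shift [0.002 0.001 0.359] mm 107.7
```

Request:
play_rows --moves '[5, 0, 0, 0.06, 0, 5, 0, 0, 0.08, 0, 5, 0, 0, 0.08, 0, 5, 0, 0, 0.07, 0, 5, 0, 0, 0.04, 0, 5, 0, 0, 0.02, 0, 5, 0, 0, 0.007, 0, 5, 0, 0, 0, 0]'

```text
time_s: 25.65
tcp_pos: [612.2, -308.0, 21.9]
tcp_rot: [3.126, 0.307, 0.001]
ft_force: [-0.1, -0.7, -0.4]
width: 27.8
gripper_force: 12.0
```

Request:
play_rows --moves '[5, 0, 0, 0.003, 0, 5, 0, 0, 0, 0]'

```text
time_s: 25.85
tcp_pos: [612.2, -308.2, 21.1]
tcp_rot: [3.126, 0.307, 0.001]
ft_force: [-0.3, 0.2, -1.4]
width: 27.8
gripper_force: 12.0
```

Request:
play_rows --moves '[5, 0, 0, 0.004, 0, 5, 0, 0, 0.004, 0, 5, 0, 0, 0, 0, 5, 0, 0, 0, 0]'

```text
time_s: 26.25
tcp_pos: [612.1, -308.2, 18.5]
tcp_rot: [3.126, 0.307, 0.001]
ft_force: [-1.6, 0.8, 5.5]
width: 27.8
gripper_force: 12.0
```

Request:
play_rows --moves '[35, 0, 0, 0, 0, 45, 0, 0, 0, 0, 45, 0, 0, 0, 0, 45, 0, 0, 0, 0, 45, 0, 0, -0.05, 0, 55, 0, 0, -0.1, 0, 55, 0, 0, -0.1, 0, 55, 0, 0, -0.1, 0]'

```text
time_s: 27.05
tcp_pos: [611.9, -308.0, 125.3]
tcp_rot: [3.126, 0.307, 0.001]
ft_force: [0.2, 0.4, -0.3]
width: 51.6
gripper_force: 0.0
```

```bash
python3 - <<'E'
from h import *
need(355.2,-299,14,11.2)
E
```

```text
t 27.1 tcp [ 611.915 -308.025  125.29 ] psi 11.2 down -1.0 w 51.6 j [ 0.51  0.52 -0.19  1.64  0.11  0.99 -1.09] turn 0.0001 shift [-0.834 -0.196  0.371] mm 279.9
```

Request:
play_rows --moves '[55, -0.1, -0.024, 0, 0, 55, -0.12, -0.028, 0, 0, 55, -0.12, -0.028, 0, 0, 55, -0.12, -0.028, 0, 0, 55, -0.12, -0.028, 0, 0, 55, -0.12, -0.028, 0, 0, 55, -0.1, -0.024, 0, 0, 55, -0.034, -0.008, 0, 0]'

```text
time_s: 27.85
tcp_pos: [352.3, -299.2, 124.0]
tcp_rot: [3.126, 0.304, -0.0]
ft_force: [-0.3, -0.4, -0.6]
width: 51.6
gripper_force: 0.0
```

Request:
play_rows --moves '[55, 0, 0, 0, 0, 55, 0, 0, 0, 0]'

```text
time_s: 28.05
tcp_pos: [356.3, -299.3, 123.7]
tcp_rot: [3.126, 0.307, 0.002]
ft_force: [0.3, -0.2, 0.5]
width: 51.8
gripper_force: 0.0
```

```bash
python3 - <<'E'
from h import *
need(355.2,-299,14.5,11.2)
print([ray("top",p,50) for p in((383.4,254),(368.4,288.7))])
E
```

```text
t 28.1 tcp [ 356.342 -299.272  123.742] psi 11.2 down -1.0 w 51.8 j [ 0.73  0.19 -0.18  2.14  0.05  0.82 -0.86] turn 0.0002 shift [-0.004 -0.002  0.364] mm 109.2
[array([[ 430.294, -270.451,   50.   ]]), array([[ 343.279, -221.726,   50.   ]])]
```

Request:
play_rows --moves '[55, -0.003, 0, 0.06, 0, 55, 0, 0, 0.08, 0, 55, 0, 0, 0.08, 0, 55, 0, 0, 0.07, 0, 55, 0, 0, 0.04, 0, 55, 0, 0, 0.02, 0, 55, 0, 0, 0.012, 0, 55, 0, 0, 0, 0]'

```text
time_s: 28.85
tcp_pos: [354.6, -299.3, 14.6]
tcp_rot: [3.126, 0.307, 0.0]
ft_force: [-0.3, 0.1, 0.7]
width: 51.6
gripper_force: 0.0
```

Request:
play_rows --moves '[50, 0, 0, 0, 0, 45, 0, 0, 0, 0, 40, 0, 0, 0, 0, 36, 0, 0, 0, 0, 32, 0, 0, 0, 0, 28, 0, 0, 0, 0, 15, 0, 0, 0, 0, 5, 0, 0, 0, 0]' --force 12

```text
time_s: 29.65
tcp_pos: [354.2, -299.2, 14.5]
tcp_rot: [-3.127, -0.307, -0.0]
ft_force: [-1.0, 1.2, 3.4]
width: 27.9
gripper_force: 12.0
```

```bash
python3 - <<'E'
from h import *
need(543,-296,130,11.2)
E
```

```text
t 29.6 tcp [ 354.164 -299.198   14.455] psi 11.2 down -1.0 w 27.9 j [ 0.7   0.38 -0.16  2.21  0.11  0.56 -0.92] turn 0.0001 shift [ 0.62   0.112 -0.385] mm 221.4
```

Request:
play_rows --moves '[5, 0, 0, -0.05, 0, 5, 0, 0, -0.1, 0, 5, 0, 0, -0.1, 0, 5, 0, 0, -0.1, 0, 5, 0.06, 0.012, -0.03, 0, 5, 0.1, 0.018, 0, 0, 5, 0.1, 0.018, 0, 0, 5, 0.1, 0.018, 0, 0]'

```text
time_s: 30.45
tcp_pos: [465.0, -297.6, 128.5]
tcp_rot: [3.126, 0.306, 0.0]
ft_force: [-0.2, 0.1, -1.0]
width: 27.9
gripper_force: 12.0
```

Request:
play_rows --moves '[5, 0.1, 0.018, 0, 0, 5, 0.1, 0.018, 0, 0, 5, 0.06, 0.01, 0, 0, 5, 0, 0, 0, 0, 5, 0, 0, 0, 0]'

```text
time_s: 30.95
tcp_pos: [542.6, -295.8, 127.8]
tcp_rot: [-3.126, -0.307, 0.002]
ft_force: [0.3, -0.4, -0.6]
width: 27.6
gripper_force: 12.0
```

```bash
python3 - <<'E'
from h import *
need(543,-296,20,11.2)
E
```

```text
t 30.9 tcp [ 542.604 -295.822  127.811] psi 11.2 down -1.0 w 27.6 j [ 0.56  0.42 -0.21  1.8   0.1   0.93 -1.07] turn 0.0001 shift [0.001 0.001 0.359] mm 107.8
```

Request:
play_rows --moves '[5, 0, 0, 0.06, 0, 5, 0, 0, 0.08, 0, 5, 0, 0, 0.08, 0, 5, 0, 0, 0.07, 0, 5, 0, 0, 0.04, 0, 5, 0, 0, 0.02, 0, 5, 0, 0, 0.007, 0, 5, 0, 0, 0.003, 0]'

```text
time_s: 31.75
tcp_pos: [543.4, -296.2, 21.0]
tcp_rot: [3.126, 0.307, 0.001]
ft_force: [-0.1, -0.5, 0.0]
width: 27.5
gripper_force: 12.0
```

Request:
play_rows --moves '[5, 0, 0, 0.004, 0, 5, 0, 0, 0.003, 0, 5, 0, 0, 0, 0, 5, 0, 0, 0, 0]'

```text
time_s: 32.15
tcp_pos: [543.3, -296.0, 18.5]
tcp_rot: [3.126, 0.307, 0.0]
ft_force: [0.4, 0.7, 0.6]
width: 27.7
gripper_force: 12.0
```

Release, lift, and back off sideways for the final look.

Request:
play_rows --moves '[35, 0, 0, 0, 0, 45, 0, 0, 0, 0, 45, 0, 0, 0, 0, 45, 0, 0, 0, 0, 45, 0, 0, -0.05, 0, 45, 0, 0, -0.1, 0, 45, 0, 0, -0.1, 0, 45, 0, 0, -0.15, 0]'

```text
time_s: 32.95
tcp_pos: [542.1, -295.5, 139.1]
tcp_rot: [-3.125, -0.307, 0.003]
ft_force: [0.0, -0.2, 0.2]
width: 42.1
gripper_force: 0.0
```

Request:
play_rows --moves '[45, -0.03, 0.12, -0.05, 0, 45, -0.03, 0.13, 0, 0, 45, -0.05, 0.13, 0, 0, 45, -0.06, 0.13, 0, 0, 45, -0.06, 0.13, 0, 0, 45, -0.06, 0.13, 0, 0, 45, -0.06, 0.13, 0, 0, 45, 0, 0, 0, 0]'

```text
time_s: 33.75
tcp_pos: [488.3, -587.6, 153.9]
tcp_rot: [3.125, 0.296, -0.003]
ft_force: [-1.6, 0.3, -0.2]
width: 42.3
gripper_force: 0.0
```

```bash
python3 - <<'E'
from h import *
g=lambda im:cv2.resize(np.clip(im*1.7,0,255).astype(np.uint8),None,fx=1.6,fy=1.6,interpolation=cv2.INTER_CUBIC)
a=cams.snapshot("side")[110:360,170:420,::-1]; b=cams.snapshot("top")[120:310,140:420,::-1]
a=cv2.resize(a,(250,250));b=cv2.resize(b,(250,170))
im=np.zeros((250,500,3),np.uint8);im[:,:250]=a;im[:170,250:]=b
cv2.imwrite("pics/fin.png",g(im)); need(600,-300,200,11)
E
```

```text
t 33.9 tcp [ 491.879 -582.07   153.862] psi 11.1 down -1.0 w 42.4 j [ 0.87  0.61 -0.13  1.42  0.08  1.12 -0.65] turn 0.0006 shift [ 0.533 -0.854 -0.154] mm 305.6
```

View pics/fin.png

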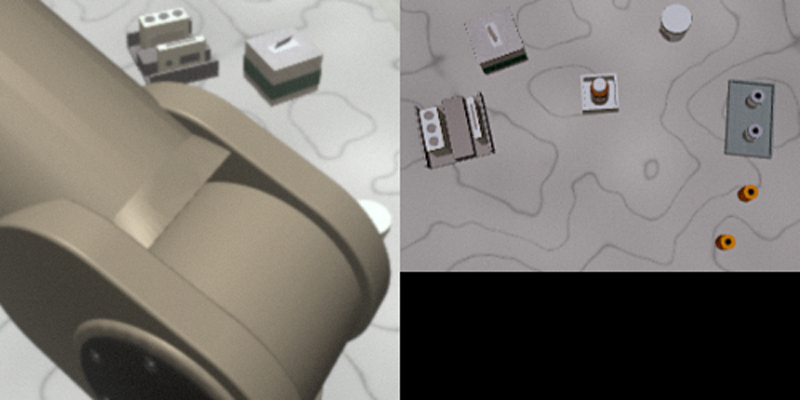

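In the right-hand panel (top view), thick is in the wide slot at (431,128) and slim in the narrow slot at (476,118). The bottle is upright in the holder at (600,90), and both vials stand in the tray at (757,97) and (754,132). The bystanders and orange decoys haven't moved. One quick numeric check of the cassettes comes before handing in.

```bash
python3 - <<'E'
from h import *
t=np.ascontiguousarray(cams.snapshot("top")[:,:,::-1])
b=lambda r:r.min(2)>98
a=np.radians(11)
for n,z,q in(("slim",75,(184,204,176,226)),("thick",75,(146,176,184,234))):
    c,wh,an=rect("top",blob(t,*q,b),z);d=c-[583.5,271];print(n,c,wh,an,"in sorter",[np.cos(a)*d[0]+np.sin(a)*d[1],-np.sin(a)*d[0]+np.cos(a)*d[1]])
E
```

```text
slim [595.801 227.803] [78.966 13.235] 11.021660804748535 in sorter [np.float64(3.8324392850898334), np.float64(-44.75091293418774)]
thick [578.462 305.344] [77.809 31.422] 11.058538436889648 in sorter [np.float64(1.6077756761027713), np.float64(34.674466802151734)]
```

```bash
python3 -c "
from workcell import robot
print(robot.finish_job())"
```

```text
the job is handed in; nothing more can be done
None
```

The job is handed in at about 34 s of the 128 s allowed: both cassettes are on edge in their slots and wholly on the sorter's base (centred within 4 mm), the bottle is in its holder, both vials stand in the tray, and the wipes and pot were left alone.

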